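# Load two sample jars into the empty cells of a closed cold box

### The job

Put the two amber sample jars from the bench away in the closed cold box. Two of its six cells are still empty, which shows only by feeling through the spring-leaf ports in the cover: push one jar upright all the way down into each empty cell, until it stands on the cell's floor and the leaves can close over it. Leave the timer, the film roll, the cap tray and the marker pen where they are.

Things in the scene. Friction and masses are not known exactly. Their poses are not given: they have to be found in the camera images.
- box: Closed bench cold box, white with grey cover, 136 x 176 x 118 mm high, fixed. Origin: centre of its underside, z up; two steel draw latches face its own -x. 6 ports in the cover, 2 along box x (58 mm apart), 3 along box y (52 mm apart), each over its own cell, cell floors 6 mm above the bench. Four cells, different each time, hold a jar like jar_a, two are empty; nothing outside shows which.
- jar_a: A straight-sided 60 ml amber glass sample jar with a knurled white screw cap, standing on the bench at the right of the box; 82 mm high in all, body 36 mm across, cap 37 mm across over the top 19 mm, about 60 g. Loose. Origin: centre of its underside, z up along the jar.
- jar_b: A straight-sided 60 ml amber glass sample jar with a knurled white screw cap, standing on the bench at the right of the box, farther from the robot than jar_a; 82 mm high in all, body 36 mm across, cap 37 mm across over the top 19 mm, about 60 g. Loose. Origin: centre of its underside, z up along the jar.
- timer: Bystander: small white bench timer on its foot, 50 x 58 x 62 mm, loose. Origin: centre of its underside.
- film_roll: Bystander: roll of sealing film standing on end, 62 mm across, 50 mm high, loose. Origin: centre of its underside.
- cap_tray: Bystander: shallow clear tray of small caps, 85 x 118 x 16 mm, loose. Origin: centre of its underside.
- marker: Bystander: marker pen lying on the bench, 136 mm long (its own y), 11 mm high, loose. Origin: centre of its underside.
- port_1 (a point): Centre of the front (nearer the latches) left (+y) port of the box, on the top of the cover (118 mm above the bench); axes as the box's. Every port is 48 mm (box x) by 44 mm (box y), its cell as wide. Two black spring leaves shut it, flush with the cover, hinged on the edges that run along box y.
- port_2 (a point): Centre of the front (nearer the latches) middle port of the box, on the top of the cover (118 mm above the bench); axes as the box's. All leaves swing down under a pressed jar or fingertips (2 to 5 N the pair), reach 27 mm below the cover, lean lightly on a jar's sides and spring shut once nothing is between them.
- port_3 (a point): Centre of the front (nearer the latches) right (-y) port of the box, on the top of the cover (118 mm above the bench); axes as the box's. In every cell a jar that stands on the floor has its top 30 mm below the cover top, clear under the leaves.
- port_4 (a point): Centre of the rear left (+y) port of the box, on the top of the cover (118 mm above the bench); axes as the box's. In an occupied cell a pushed jar stops on the stored jar's cap 30 mm below the cover top; in an empty one it goes on down.
- port_5 (a point): Centre of the rear middle port of the box, on the top of the cover (118 mm above the bench); axes as the box's. A narrow carrying ledge on each of the box's y sides makes the box 192 mm wide below its cover.
- port_6 (a point): Centre of the rear right (-y) port of the box, on the top of the cover (118 mm above the bench); axes as the box's. A jar let go half-way through a port is held there by the leaves' spring; closed fingertips fit through the port to press it home, fingers astride a jar do not.
Things that resemble listed ones, but are neither listed nor needed, are in the scene too. Leave any brown, pink or yellow look-alike of the jar_b alone.

How it is judged:
At the end, for the whole second after the job is handed in: Both jars stand at rest and released (under 20 mm/s) on the floors of cells of the box: underside less than 12 mm above the box's underside, within 14 mm of a port's centre seen from above, tilted less than 0.25 rad (z of jar_a in the frame of box between 0 and 0.012 m and angle between each of jar_a, jar_b's own z axis and vertical below 0.25 rad and (horizontal distance between jar_a and port_1 below 0.014 m or horizontal distance between jar_a and port_2 below 0.014 m or horizontal distance between jar_a and port_3 below 0.014 m or horizontal distance between jar_a and port_4 below 0.014 m or horizontal distance between jar_a and port_5 below 0.014 m or horizontal distance between jar_a and port_6 below 0.014 m) and linear speed of each of jar_a, jar_b below 0.02 m/s and z of jar_b in the frame of box between 0 and 0.012 m and (horizontal distance between jar_b and port_1 below 0.014 m or horizontal distance between jar_b and port_2 below 0.014 m or horizontal distance between jar_b and port_3 below 0.014 m or horizontal distance between jar_b and port_4 below 0.014 m or horizontal distance between jar_b and port_5 below 0.014 m or horizontal distance between jar_b and port_6 below 0.014 m)); the robot touches nothing.
It fails at once if the timer is pushed more than 30 mm (distance of timer from where it was at the start of the episode above 0.03 m).
It fails at once if the film roll is pushed more than 30 mm (distance of film_roll from where it was at the start of the episode above 0.03 m).
It fails at once if the cap tray is pushed more than 30 mm (distance of cap_tray from where it was at the start of the episode above 0.03 m).
It fails at once if the marker is pushed more than 30 mm (distance of marker from where it was at the start of the episode above 0.03 m).
It also fails if it takes over 67 s, if anything falls off the work surface, if the arm or the gripper's body presses on something with over 40 N, if the wrist force passes 120 N, or if a joint passes its speed limit or range.

### The arm

A 7-joint arm with a two-finger parallel gripper is mounted at the origin on a cart in front of the work surface, level with it; the furniture and walls round the work are solid. World frame = base frame: x ahead of the robot, y to its left, z up, the work surface at z = 0. Lengths are in m, angles in rad, forces in N, time in s.
With the tool pointing down it reaches from about 0.4 to 0.85 m from the base axis. Payload 6.9 kg.
Tool frame: the origin (TCP) lies midway between the tips of the shut fingers; the grasp point (between the pads) lies behind it (ctrl.pinch_z is the z of the grasp point in the tool frame, in m); z points along the fingers, y is the line along which they close (so a half turn about z gives the same grasp; the last joint's range is limited). The gripper opens to 85 mm and grips with 20 to 120 N. Pads are 22 mm wide; open, the fingers measure 114 mm over their backs; the gripper's body (76 mm by 85 mm) begins 54 mm behind the grasp point. The pads swing forward as they close: fully open they stand 13 mm farther back than shut.
Start: joints at [-1.185, 0.507, -0.238, 1.5, 0.126, 1.149, -0.155], TCP at [0.173, 0.601, 0.202] pointing down, gripper open.
Joint ranges: [-3.08, 3.08], [-0.24, 2.05], [-1.43, 1.35], [0, 2.5], [-1.52, 4.66], [0.17, 1.96], [-2.89, 2.89]. Speed limits (rad/s): [2.39, 2.39, 3.14, 3.14, 3.14, 3.14, 3.14].

### API

Orientations are given as a unit quaternion [w, x, y, z].
In Python, from station import ctrl, get_state, vision, ticket, models gives the robot as it stands. Calls block until the motion is done:
- ctrl.movep(position, orientation): joint-space move of the TCP to a pose.
- ctrl.movel(position, frame=None, max_speed=0.15): straight line of the TCP; frame=None keeps the orientation; max_speed is the mean speed in m/s.
- ctrl.set_joints(angles): joint-space move.
- ctrl.ungrasp() and ctrl.close_gripper(force=None): open the fingers fully, or close them until they stop; force is the grip in N (None keeps the last).
- ctrl.pause(seconds).
- ctrl.ik(position, orientation): joint angles nearest the present ones, or None.
- get_state(): the state.
- vision.grab_frame(name): name is "side" or "top" or "wrist"; returns (picture, depth): 400x640x3 uint8, blue, green, red; 400x640 float32, m along the optical axis (not along the pixel's ray), 0 where there is no reading.
- vision.camera_info(name): a dict with "mtx" (3x3 intrinsics, pixels), "dist_coeffs" ([k1, k2, p1, p2, k3] as OpenCV has them; the pictures are not rectified), "R" (3x3) and "t" (3): a world point X has camera coordinates R X + t; the wrist camera has in their place "hand_eye" (4x4, takes a point from camera to tool coordinates, whose origin is the TCP and whose axes are the flange's). Camera axes: x right, y down, z forward; pixel columns grow to the right and rows downward; lengths in m; the calibration is good to about 2 mm. A picture is of the moment at which its call begins: read the wrist's pose just before it. camera_info takes no time and is no camera call.
A pose or a line that the arm cannot do raises ctrl.Unreachable and nothing moves.
- ticket.close_job(): hands the job in; it is judged then, once.
Trained networks look in the newest picture that a camera, given by its name, has taken for a name from the list of things; names that differ only in an ending like _2 or _b are one class to them, and where a whole thing is asked for, a point or a joint stands for the part that bears it (a point fixed in the world has none). Each returns a list of dicts, best first, with "p" (0 to 1); they miss things now and then, are a little off and sometimes report something else, mostly with a low value. They report only what shows in the picture. A call takes as long as a camera call. They do not tell look-alikes from the thing itself.
- models.recognise(camera, target): "point" ([column, row] in pixels, amid what is visible of it).
- models.masks_of(camera, target): "mask" (400x640 bool, what is visible of it) and "point" ([column, row] in pixels, amid what is visible of it).
The state is a dict: "time": time; "qpos": joint angles; "qd": joint speeds; "tau": joint torques, N m; "tcp_pos": TCP position; "eef_rot": TCP orientation; "contact_force": force on the tool from outside, world axes, zero at the start; "wrist_torque": the same for the moment, N m; "width": finger opening in m; "gripper_force": force on a finger pad.
Only numpy, scipy, OpenCV 4.12 (cv2) and the standard library are available. Lean on these libraries where they do the work, as an engineer would, in place of code of your own. Each camera call takes 0.05 s, during which the arm holds its last target. There are 200 camera calls.

## Working session

There is one attempt and no reset: what is moved stays moved. The work goes in short steps, each a Python script; the robot and the scene stay as the last script left them, time stands still between calls to the robot, and variables do not carry over. Pictures are saved under pics/ and viewed, at most 10 in all, crops included, and the job is handed in when it is done.

```bash
ls; mkdir -p pics
cat > h.py <<'E'
import numpy as np, cv2
from station import ctrl, get_state, vision, ticket, models
def world(cam, px, dep):
    """pixels (N,2), depths (N) -> world points (static cams)"""
    i=vision.camera_info(cam); K=np.array(i["mtx"],float); d=np.array(i["dist_coeffs"],float)
    n=cv2.undistortPoints(np.asarray(px,float).reshape(-1,1,2),K,d).reshape(-1,2)
    P=np.c_[n,np.ones(len(n))]*np.asarray(dep).reshape(-1,1)
    if "R" in i: return (P-np.array(i["t"]).ravel())@np.array(i["R"])
    return P
def maskpts(cam,dep,m):
    r,c=np.nonzero(m&(dep>0)); return world(cam,np.c_[c,r],dep[r,c])
E
python3 - <<'E'
from h import *
for c in ("top","side"):
    im,d=vision.grab_frame(c); cv2.imwrite(f"pics/{c}0.png",im); np.save(f"{c}0.npy",d)
    for t in ("jar_a","box","timer","film_roll","cap_tray","marker"):
        for o in models.masks_of(c,t):
            P=maskpts(c,d,o["mask"])
            print(c,t,round(o["p"],2),np.round(o["point"]),len(P), np.round(np.percentile(P,[3,50,97],axis=0),3).tolist() if len(P) else '')
print(get_state(), ctrl.pinch_z)
E
```

```text
pics
top jar_a 0.7 [357. 185.] 144 [[0.598, -0.13, 0.024], [0.61, -0.113, 0.081], [0.629, -0.099, 0.086]]
top jar_a 0.62 [385. 195.] 164 [[0.568, -0.209, 0.011], [0.581, -0.192, 0.08], [0.6, -0.178, 0.086]]
top jar_a 0.56 [412. 237.] 156 [[0.439, -0.277, 0.027], [0.453, -0.258, 0.081], [0.469, -0.245, 0.086]]
top jar_a 0.56 [370. 211.] 141 [[0.516, -0.16, 0.026], [0.529, -0.143, 0.081], [0.546, -0.13, 0.086]]
top jar_a 0.52 [408. 192.] 177 [[0.577, -0.288, 0.014], [0.591, -0.267, 0.08], [0.609, -0.256, 0.086]]
top box 0.95 [286. 194.] 2924 [[0.508, 0.013, 0.062], [0.575, 0.098, 0.117], [0.646, 0.185, 0.122]]
top timer 0.77 [359. 156.] 252 [[0.69, -0.147, 0.01], [0.703, -0.121, 0.046], [0.732, -0.095, 0.064]]
top film_roll 0.53 [238. 243.] 374 [[0.413, 0.215, 0.0], [0.44, 0.244, 0.049], [0.47, 0.272, 0.054]]
top cap_tray 0.61 [226. 187.] 955 [[0.581, 0.254, -0.002], [0.623, 0.309, 0.005], [0.663, 0.363, 0.016]]
top marker 0.54 [358. 249.] 126 [[0.408, -0.18, -0.002], [0.421, -0.116, 0.008], [0.434, -0.066, 0.013]]
side jar_a 0.8 [296. 302.] 496 [[0.439, -0.284, 0.009], [0.454, -0.279,
[... 1188 characters left out ...]
 'qpos': array([-1.18551124,  0.50745478, -0.23761861,  1.50021314,  0.12571249,
        1.14889857, -0.15476233]), 'qd': array([-0.00165587,  0.00042974,  0.00094319,  0.00176257,  0.00014173,
       -0.00078324,  0.00106022]), 'tau': array([-3.48986023e-04, -6.20197964e+01, -2.18433850e+00, -2.49925500e+01,
        1.39175548e-02,  2.18248802e-03, -3.49196989e-05]), 'tcp_pos': array([0.17260726, 0.60067625, 0.20219918]), 'eef_rot': array([-3.10260055e-07,  1.39418476e-01,  9.90233553e-01,  3.43574933e-06]), 'contact_force': array([-0.18103914, -0.20696886, -0.30214888]), 'wrist_torque': array([0.06508757, 0.00591039, 0.02911996]), 'gripper_force': 0.0, 'width': 0.08507887499788114} -0.0187
```

Run:
```python
import cv2,numpy as np
a=cv2.imread("pics/side0.png")[130:340,250:430]; a=cv2.resize(a,None,fx=2.8,fy=2.8,interpolation=3)
b=cv2.imread("pics/top0.png")[135:270,215:430]; b=cv2.resize(b,(0,0),fx=3.7,fy=3.7,interpolation=3)
cv2.imwrite("pics/s1.png",a); cv2.imwrite("pics/t1.png",b)
```

```text
(no output)
```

View pics/s1.png

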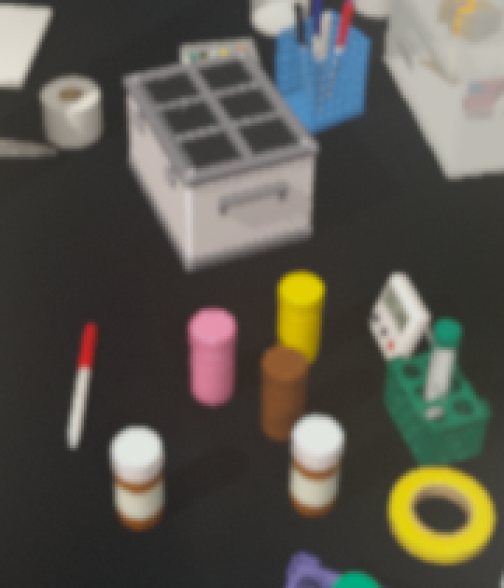

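View pics/t1.png

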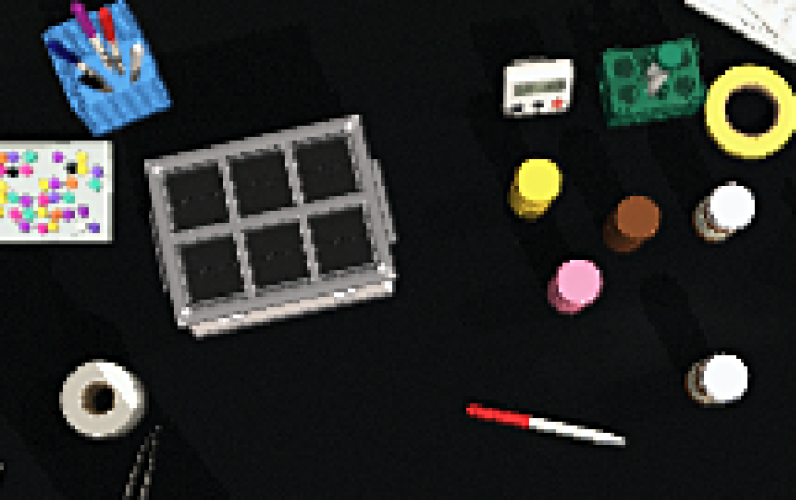

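Side view: the white-capped jars are the targets. jar_a is at about (0.453, -0.26) and jar_b at (0.592, -0.27); the pink, brown and yellow ones are look-alikes. The top view shows the box turned about +12° with its latches towards the robot. Next I refine the poses and check IK.

```bash
cat >> h.py <<'E'
from scipy.spatial.transform import Rotation as R
def down(yaw):  # tool z down, tool y along (cos yaw, sin yaw)
    y=np.array([np.cos(yaw),np.sin(yaw),0]); z=np.array([0,0,-1.]); x=np.cross(y,z)
    q=R.from_matrix(np.c_[x,y,z]).as_quat(); return np.r_[q[3],q[:3]]
def fz(): return get_state()["contact_force"][2]
E
python3 - <<'E'
from h import *
im=cv2.imread("pics/top0.png"); 
d=np.load("top0.npy")
P=maskpts("top",d,np.ones(d.shape,bool))
s=(P[:,2]>.109)&(P[:,2]<.125)&(abs(P[:,0]-.577)<.12)&(abs(P[:,1]-.098)<.13)
r=cv2.minAreaRect(P[s][:,:2].astype(np.float32)); print(r,np.median(P[s],0))
# edges: bin-robust extents in a scan over yaw
Q=P[s][:,:2]
for n,(x,y) in dict(a=(.453,-.26),b=(.592,-.27)).items():
    for c in ("top","side"):
        dd=np.load(c+"0.npy"); C=maskpts(c,dd,np.ones(dd.shape,bool))
        k=C[(np.hypot(C[:,0]-x,C[:,1]-y)<.03)&(C[:,2]>.074)]
        (cx,cy),rad=cv2.minEnclosingCircle(k[:,:2].astype(np.float32)); print(n,c,len(k),cx,cy,rad,np.median(k,0))
th=np.radians(12.4)
for sg in (0,np.pi):
  for p in [(.453,-.262,.2),(.453,-.262,.048),(.592,-.272,.048),(.59,.157,.2),(.59,.157,.08),(.615,.06,.08),(.54,.14,.08)]:
    q=ctrl.ik(np.array(p),down(th+sg)); print(sg,p,None if q is None else np.round(q,2))
E
```

```text
((0.577931821346283, 0.10030984878540039), (0.13965970277786255, 0.17641252279281616), 12.025898933410645) [0.57787659 0.10071374 0.11734231]
a top 124 0.4547656774520874 -0.2621142864227295 0.01849708892405033 [ 0.45568015 -0.26190977  0.08203701]
a side 217 0.4565156400203705 -0.2661747336387634 0.019512351602315903 [ 0.45570777 -0.26896069  0.0811863 ]
b top 126 0.5941219329833984 -0.27347394824028015 0.019075114279985428 [ 0.59372827 -0.27269318  0.08151541]
b side 212 0.5943940877914429 -0.27729958295822144 0.020047342404723167 [ 0.59380836 -0.27957326  0.08112948]
0 (0.453, -0.262, 0.2) [-0.1   0.47  0.88  1.78 -0.4   1.09  1.13]
0 (0.453, -0.262, 0.048) [ 0.12  0.6   0.55  1.97 -0.47  0.7   1.18]
0 (0.592, -0.272, 0.048) [ 0.08  0.76  0.57  1.62 -0.49  0.91  1.04]
0 (0.59, 0.157, 0.2) [-0.42  0.49  0.18  1.55 -0.1   1.12  0.01]
0 (0.59, 0.157, 0.08) [-0.4   0.6   0.16  1.7  -0.12  0.85  0.03]
0 (0.615, 0.06, 0.08) [-0.28  0.62  0.24  1.68 -0.18  0.86  0.25]
0 (0.54, 0.14, 0.08) [-0.41  0.54  0.17  1.85 -0.12  0.77  0.04]
3.141592653589793 (0.453, -0.262, 0.2) [-0.22  0.58  1.15  1.78 -0.57  1.17 -1.82]
3.141592653589793 (0.453, -0.262, 0.048) [-0.17  0.84  1.15  1.97 -0.94  1.   -1.47]
3.141592653589793 (0.592, -0.272, 0.048) [-0.16  0.99  1.15  1.62 -0.96  1.19 -1.71]
3.141592653589793 (0.59, 0.157, 0.2) [ 0.07  0.53 -0.61  1.54  0.32  1.17  2.75]
3.141592653589793 (0.59, 0.157, 0.08) [ 0.09  0.67 -0.65  1.7   0.48  0.95  2.61]
3.141592653589793 (0.615, 0.06, 0.08) [ 0.23  0.67 -0.61  1.68  0.46  0.95  2.8 ]
3.141592653589793 (0.54, 0.14, 0.08) [ 0.11  0.59 -0.64  1.84  0.46  0.86  2.61]
```

```bash
cat >> h.py <<'E'
TH=np.radians(12.03); C=np.array([.578,.1003]); Q=down(TH)
A=np.array([.4555,-.263]); B=np.array([.594,-.2745])
def port(i):
    u=(-.029,.029)[(i-1)//3]; v=(.052,0,-.052)[(i-1)%3]
    c,s=np.cos(TH),np.sin(TH); return C+np.array([c*u-s*v,s*u+c*v])
def L(xy,z,v=.15): ctrl.movel(np.r_[xy,z],None,v)
E
python3 - <<'E'
from h import *
ctrl.close_gripper(30)
ctrl.movep(np.r_[port(1),.15],Q); print(get_state()["time"])
empty=[]
for i in (1,4,5,2,3,6):
    L(port(i),.126,.25); f0=fz(); L(port(i),.093,.12); f1=fz(); fs=[]
    for z in (.088,.085,.082,.079):
        L(port(i),z,.1); fs.append(fz())
        if fs[-1]-f1>6: break
    else: empty.append(i)
    s=get_state(); print(i,np.round([f0,f1]+fs,1),s["tcp_pos"][2].round(4),s["time"])
    L(port(i),.126,.25)
    if len(empty)==2: break
print(empty,get_state()["time"])
E
```

```text
3.575
1 [0.7 0.3 0.1 0.7 1.  0.8] 0.0788 5.25
4 [-0.4  0.  -0.2  0.5  0.3  0.9] 0.0788 7.4
[1, 4] 7.7417
```

Run:
```python
from h import *
i=5
L(port(i),.126,.25); L(port(i),.093,.12); f1=fz(); fs=[]
for z in (.088,.085,.082,.079):
    L(port(i),z,.1); fs.append(fz())
    if fs[-1]-f1>6: break
print(f1,fs,get_state()["tcp_pos"])
L(port(i),.15,.25)
ctrl.movep(np.r_[A,.15],Q); ctrl.ungrasp()
L(A,.048,.15); ctrl.close_gripper(40); s=get_state(); print(s["width"],s["gripper_force"],s["tcp_pos"],s["time"])
L(A,.2,.2); s=get_state(); print(s["width"],s["contact_force"],s["time"])
im,d=vision.grab_frame("side"); cv2.imwrite("pics/s2.png",cv2.resize(im[60:340,220:460],None,fx=2.1,fy=2.1,interpolation=3))
```

```text
0.8763139886202882 [np.float64(0.37659195228180464), np.float64(0.571947965673339), np.float64(0.1401901984891415), np.float64(1.2717136719512405)] [0.60626847 0.1062919  0.07878659]
0.033261666106304925 39.13379221223295 [ 0.45588666 -0.2633611   0.04881987] 13.6083
0.03301454436419846 [-0.14624203  1.68543396 -0.14398168] 14.5167
```

View pics/s2.png

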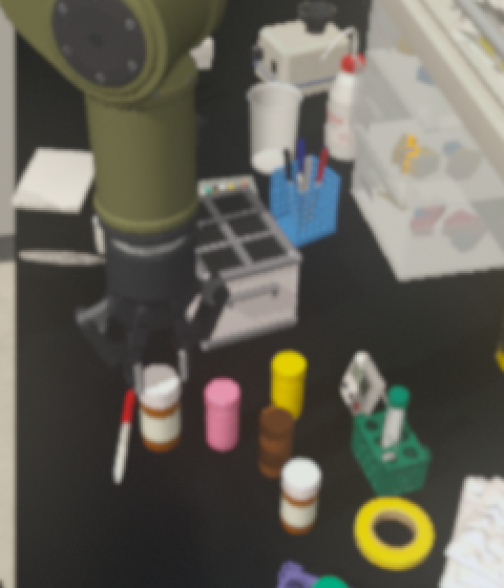

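The picture shows jar_a held by its cap at about (160, 400). The finger probes met nothing in three cells, but only two can be empty, so finger probing proves nothing. I'll probe with the jar instead, logging force in steps.

Run:
```python
from h import *
i=1
ctrl.movep(np.r_[port(i),.2],Q)
for z in (.170,.16,.15,.142,.138,.135,.132,.129):
    L(port(i),z,.12); s=get_state(); print(z,s["contact_force"].round(1),s["wrist_torque"].round(2),s["tcp_pos"][2].round(4),s["width"].round(4),s["tau"][[1,3]].round(1),s["time"])
    if s["contact_force"][2]>12: break
im,d=vision.grab_frame("side"); cv2.imwrite("pics/s3.png",cv2.resize(im[60:260,240:420],None,fx=2.9,fy=2.9,interpolation=3))
```

```text
Traceback (most recent call last):
AttributeError: 'float' object has no attribute 'round'
```

Run:
```python
from h import *
i=1
for z in (.16,.15,.142,.138,.135,.132,.129):
    L(port(i),z,.12); s=get_state(); print(z,s["contact_force"].round(1),s["wrist_torque"].round(2),s["tcp_pos"][2].round(4),round(s["width"],4),s["tau"][[1,3]].round(1),round(s["time"],2))
    if s["contact_force"][2]>12: break
im,d=vision.grab_frame("side"); cv2.imwrite("pics/s3.png",cv2.resize(im[60:260,240:420],None,fx=2.9,fy=2.9,interpolation=3))
```

```text
0.16 [-0.2 -0.5  0.6] [-0.01 -0.06 -0.03] 0.1607 0.033 [-53.3 -21.6] 16.76
0.15 [ 0.4 -0.4 -1.8] [-0.04 -0.16  0.03] 0.1502 0.0332 [-54.9 -21.8] 17.01
0.142 [ 0.5 -0.5 -0.9] [-0.02 -0.09 -0.03] 0.1418 0.0329 [-55.5 -21.8] 17.26
0.138 [-0.2 -0.8 -1. ] [0.03 0.05 0.05] 0.1378 0.0334 [-56.1 -22. ] 17.51
0.135 [-0.2 -0.5 -1.3] [ 0.01 -0.04  0.  ] 0.1348 0.0332 [-56.2 -21.9] 17.76
0.132 [-0.8  0.3 -1.9] [0.01 0.   0.02] 0.1317 0.0331 [-56.3 -21.8] 18.01
0.129 [ 0.5  0.1 -1.6] [-0.04 -0.03 -0.01] 0.1288 0.0334 [-56.4 -21.6] 18.26
```

View pics/s3.png

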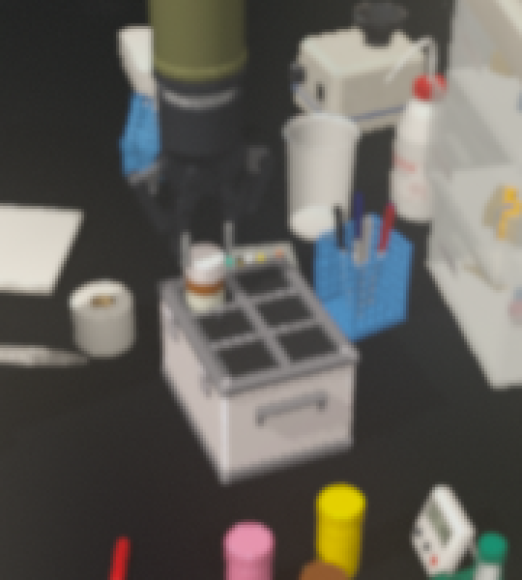

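jar_a is through port 1 with no resistance, past the occupied-cell stop (underside about 81 mm, stop at 88 mm). I'll release it and press it home, checking force and depth.

Run:
```python
from h import *
i=1
def rep(z):
    s=get_state(); print(z,s["contact_force"].round(1),s["tcp_pos"][2].round(4),round(s["width"],4),s["tau"][[1,3]].round(1),round(s["time"],2)); return s["contact_force"][2]
for z in (.126,.123,.12):
    L(port(i),z,.12)
    if rep(z)>12: break
ctrl.ungrasp(); L(port(i),.185,.2); ctrl.close_gripper(30); rep('c')
im,d=vision.grab_frame("top"); P=maskpts("top",d,np.ones(d.shape,bool)); k=P[(np.hypot(*(P[:,:2]-port(i)).T)<.03)&(P[:,2]<.17)&(P[:,2]>.125)]; print(len(k),k.max(0) if len(k) else '',np.median(k,0) if len(k) else '')
im,d=vision.grab_frame("side"); cv2.imwrite("pics/s4.png",cv2.resize(im[60:260,240:420],None,fx=2.9,fy=2.9,interpolation=3))
P=maskpts("side",d,np.ones(d.shape,bool)); k=P[(np.hypot(*(P[:,:2]-port(i)).T)<.025)&(P[:,2]<.17)&(P[:,2]>.122)]; print(len(k),np.percentile(k,[10,50,95],axis=0) if len(k) else '')
```

```text
0.126 [-0.4 -0.  -1.6] 0.1258 0.0331 [-56.5 -21.5] 18.56
0.123 [-0.9  0.9 -1.5] 0.1228 0.0333 [-56.7 -21.4] 18.81
0.12 [-0.1 -0.3 -1.3] 0.1198 0.0334 [-56.8 -21.2] 19.06
c [ 0.4 -0.4 -0.1] 0.185 0.0004 [-53.8 -23.4] 20.86
21 [0.55251173 0.13497725 0.15520811] [0.54050504 0.12915526 0.15062455]
196 [[0.52683326 0.12558927 0.12818016]
 [0.53944057 0.13171789 0.14912908]
 [0.55678987 0.15309514 0.15626852]]
```

View pics/s4.png

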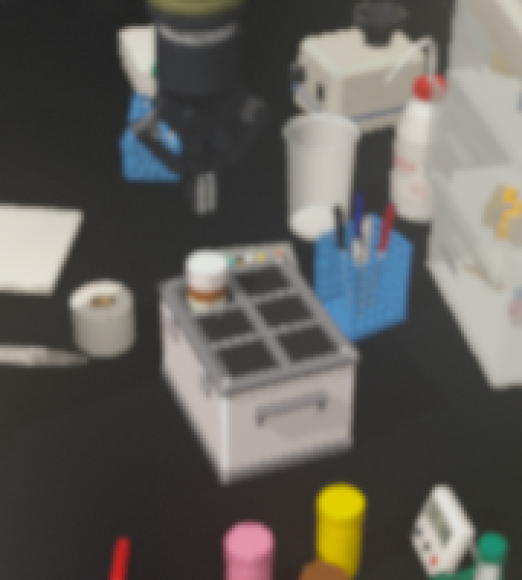

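jar_a stands in port 1 at (207, 275) with its top at about 155 mm, so its underside is at 73 mm and cell 1 is empty. Now I press it down.

Run:
```python
from h import *
i=1
def rep(z):
    s=get_state(); print(z,s["contact_force"].round(1),s["tcp_pos"][2].round(4),s["tau"][[1,3]].round(1),round(s["time"],2)); return s["contact_force"][2]
for z in (.16,.145,.12,.1,.093,.09,.088,.086,.084):
    L(port(i),z,.12)
    if rep(z)>15: break
L(port(i),.15,.2)
im,d=vision.grab_frame("side"); cv2.imwrite("pics/s5.png",cv2.resize(im[60:260,240:420],None,fx=2.9,fy=2.9,interpolation=3))
```

```text
0.16 [0.5 0.7 0.3] 0.1598 [-53.7 -21.9] 21.32
0.145 [ 0.4  0.9 -0.4] 0.1451 [-54.4 -21.5] 21.59
0.12 [0.3 0.8 1. ] 0.1203 [-55.1 -20.3] 21.95
0.1 [ 0.2 -0.7  0.4] 0.1003 [-55.9 -19.6] 22.27
0.093 [0.2 0.5 0.5] 0.0932 [-56.8 -19.6] 22.52
0.09 [-0.1  0.2 -0.3] 0.09 [-57.1 -19.5] 22.77
0.088 [ 0.  -0.3  0.4] 0.0879 [-57.3 -19.4] 23.02
0.086 [ 0.1 -0.4 -0.7] 0.0859 [-57.3 -19.4] 23.27
0.084 [-0.1 -0.   0.7] 0.0838 [-57.4 -19.3] 23.52
```

View pics/s5.png

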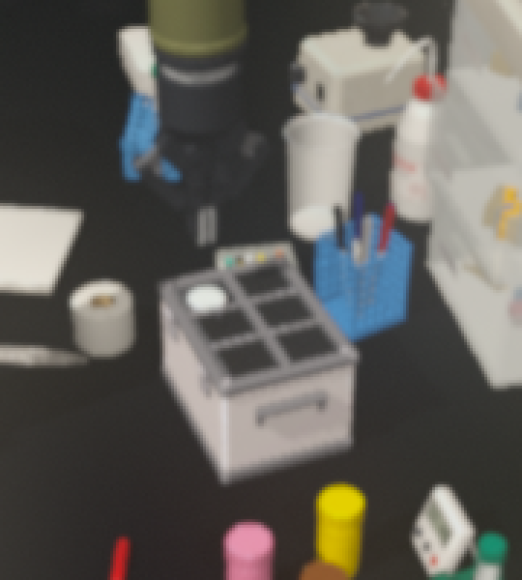

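Run:
```python
from h import *
s=get_state(); print(s["tcp_pos"],s["time"])
for c in ("side","top"):
    im,d=vision.grab_frame(c); P=maskpts(c,d,np.ones(d.shape,bool)); r=np.hypot(*(P[:,:2]-port(1)).T)
    k=P[(r<.02)&(P[:,2]<.24)&(P[:,2]>.05)]; print(c,np.histogram(k[:,2],bins=np.arange(.08,.245,.005)))
```

```text
[0.53834689 0.14508545 0.14964437] 24.05
side (array([ 0,  0,  0,  0,  0,  4, 61, 20,  1,  0,  0,  0,  0,  0,  0,  0,  0,
        0,  0,  0,  5, 15, 19, 18, 15, 22, 15, 14, 22, 24, 29, 20]), array([0.08 , 0.085, 0.09 , 0.095, 0.1  , 0.105, 0.11 , 0.115, 0.12 ,
       0.125, 0.13 , 0.135, 0.14 , 0.145, 0.15 , 0.155, 0.16 , 0.165,
       0.17 , 0.175, 0.18 , 0.185, 0.19 , 0.195, 0.2  , 0.205, 0.21 ,
       0.215, 0.22 , 0.225, 0.23 , 0.235, 0.24 ]))
top (array([1, 0, 0, 4, 5, 4, 5, 2, 0, 0, 0, 0, 0, 0, 0, 0, 0, 0, 0, 0, 0, 0,
       0, 0, 0, 0, 0, 0, 0, 0, 0, 0]), array([0.08 , 0.085, 0.09 , 0.095, 0.1  , 0.105, 0.11 , 0.115, 0.12 ,
       0.125, 0.13 , 0.135, 0.14 , 0.145, 0.15 , 0.155, 0.16 , 0.165,
       0.17 , 0.175, 0.18 , 0.185, 0.19 , 0.195, 0.2  , 0.205, 0.21 ,
       0.215, 0.22 , 0.225, 0.23 , 0.235, 0.24 ]))
```

The depth data show that the real fingertips sit about 30 mm above the reported TCP. That is why the finger probes only reached 109 mm, and why the jar was pressed only to 113 mm. I'll finish the press and redo the probing with that offset.

Run:
```python
from h import *
O=.030
L(port(1),.095,.2)
for z in (.070,.063,.060,.058,.056,.054):
    L(port(1),z,.12); f=fz(); print(z,round(f,1))
    if f>12: break
print(get_state()["tcp_pos"],get_state()["time"])
L(port(1),.1,.25)
for i in (4,5,2,3,6):
    L(port(i),.096,.25); L(port(i),.064,.15); f1=fz(); fs=[]
    for z in (.058,.054,.050):
        L(port(i),z,.1); fs.append(fz())
        if fs[-1]-f1>8: break
    else: print("EMPTY",i)
    s=get_state(); print(i,round(f1,1),np.round(fs,1),s["tcp_pos"][2].round(4),round(s["time"],2))
    L(port(i),.096,.25)
    if len(fs)==3 and fs[-1]-f1<=8: break
im,d=vision.grab_frame("side"); cv2.imwrite("pics/s6.png",cv2.resize(im[60:260,240:420],None,fx=2.9,fy=2.9,interpolation=3))
```

```text
0.07 0.4
0.063 -0.2
0.06 0.5
0.058 8.7
0.056 24.5
[0.54093076 0.1458119  0.05898525] 25.9333
4 0.5 [ 3.4 30.8] 0.059 27.51
5 -0.1 [ 4.7 29.9] 0.059 29.05
2 -0.0 [ 3.3 36.4] 0.059 30.62
3 0.3 [ 3.1 36.8] 0.059 32.16
EMPTY 6
6 -0.6 [-1.   0.1 -1.3] 0.0496 33.98
```

View pics/s6.png

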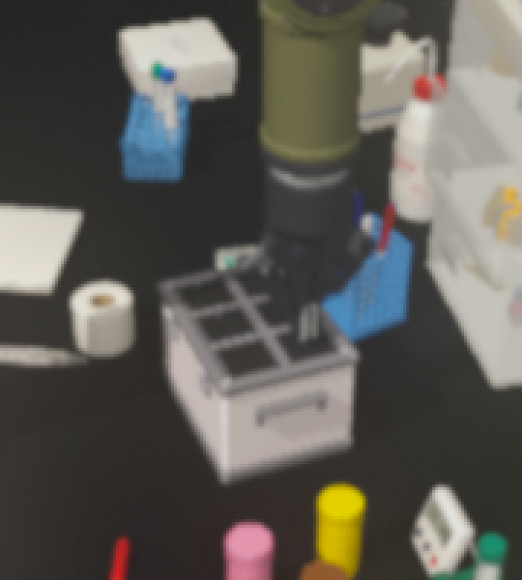

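The port 1 leaves, at about (200, 295), have closed over jar_a. Ports 2 to 5 stopped the fingers at the stored-cap height and port 6 is empty, so jar_b goes there.

Run:
```python
from h import *
i=6
L(port(i),.15,.25); ctrl.movep(np.r_[B,.13],Q); ctrl.ungrasp()
L(B,.034,.15); ctrl.close_gripper(40); s=get_state(); print(s["width"],s["gripper_force"],s["tcp_pos"],s["time"])
L(B,.18,.2); ctrl.movep(np.r_[port(i),.17],Q)
for z in (.15,.13,.115,.105,.098):
    L(port(i),z,.12); f=fz(); print(z,round(f,1))
    if f>12: break
ctrl.ungrasp(); L(port(i),.16,.2); ctrl.close_gripper(30); print(get_state()["time"])
im,d=vision.grab_frame("side"); cv2.imwrite("pics/s7.png",cv2.resize(im[60:260,240:420],None,fx=2.9,fy=2.9,interpolation=3))
P=maskpts("side",d,np.ones(d.shape,bool)); k=P[(np.hypot(*(P[:,:2]-port(i)).T)<.025)&(P[:,2]<.175)&(P[:,2]>.122)]; print(len(k),np.percentile(k,[10,50,95],axis=0) if len(k) else '')
```

```text
0.03509604721494598 39.83419247204438 [ 0.59447213 -0.27471934  0.03491023] 38.0833
0.15 1.4
0.13 -0.3
0.115 -1.5
0.105 -1.6
0.098 -1.7
43.4
185 [[0.60438967 0.0372311  0.12821759]
 [0.61832508 0.04511074 0.14403246]
 [0.63401416 0.06569146 0.14804769]]
```

View pics/s7.png

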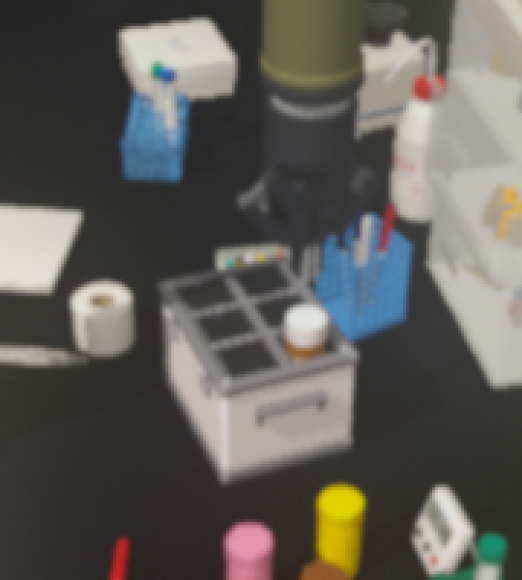

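jar_b stands upright in port 6 at (305, 330), top at about 147 mm. I'll press it home.

Run:
```python
from h import *
i=6
for z in (.13,.090,.070,.063,.060,.058,.056,.054):
    L(port(i),z,.12); f=fz(); print(z,round(f,1))
    if f>12: break
print(get_state()["tcp_pos"],get_state()["time"])
L(port(i),.2,.25); ctrl.movep(np.r_[.45,.0,.25],Q); ctrl.pause(.5)
im,d=vision.grab_frame("side"); cv2.imwrite("pics/s8.png",cv2.resize(im[60:340,240:440],None,fx=2.1,fy=2.1,interpolation=3)); print(get_state()["time"])
```

```text
0.13 0.4
0.09 -0.1
0.07 0.3
0.063 0.4
0.06 -0.1
0.058 7.7
0.056 21.6
[0.61877671 0.05555765 0.05912435] 45.65
47.6833
```

View pics/s8.png

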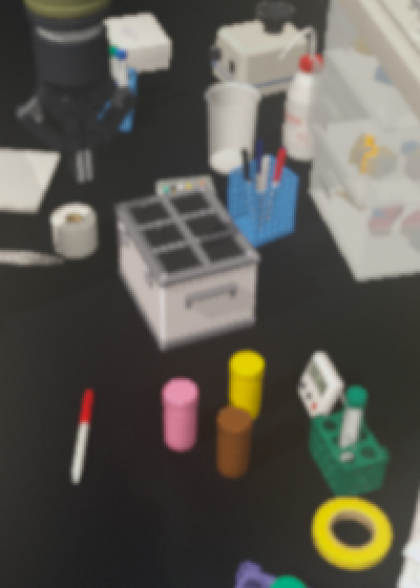

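All six ports (around (190, 235)) are shut, the bystanders look unmoved, and the arm is clear of everything.

```bash
python3 -c "
from h import *
print(ticket.close_job())"
```

```text
the job is handed in; nothing more can be done
None
```

Both amber jars are pressed down to the cell floors, jar_a in port 1 and jar_b in port 6; all leaves are shut, the bystanders look unmoved, and I handed the job in at about 48 s (the verdict wasn't shown).

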